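Restock the slant-top paint cabinet

TASK

Put away the cartons of paint in the slant-top cabinet: every orange carton into the lane with the orange marker behind it, every blue one into the lane with the blue marker. To reach a lane, slide its door fully behind its neighbour, then set the cartons on the slope lengthwise, one after another, so that they slide down to the stop and queue up there. Finish with both doors fully shut, and do not knock over or shift the jars, cups and tools that stand around.

Things in the scene. Friction and masses are not known exactly. Their poses are not given: they have to be found in the camera images.
- cabinet: slant-top wooden paint cabinet, 310 deep (x) by 400 wide (y), fixed, place and yaw vary. Origin: centre of its footprint on the table; x away from the robot, y left. Its top slopes down to the robot, about 105 high in front, 175 at the back; shut by two sliding doors: yellow over the left bay (+y), green over the right bay (-y)
- bed: slick sloped floor in the cabinet: cartons slide down it. Origin: mid-width on the floor at the stop's face (low end, near robot); x up the slope (0.28 rad) away from robot, y left, z normal. 255 long. Lanes: channels 56 wide, 7 deep, centred at y=+-100; shoulders beside them rise 0.25 rad outward. Box rim at z 56, side walls |y|=180. An open door leaves |y| 28-180 clear; its fin then stands at |y| 10-20 of that bay
- door_upper (a joint): yellow left door, upper track, panel 267 by 187 by 6, top face at bed z 73. 0 = shut (its fin at bed x 100, y +165); grows as it slides right (bed -y) over the green door; 0.15 = fully open, at its stop. Needs about 2 N and stays where left; may start a little ajar. The doors block each other: the two joints' sum cannot exceed 0.15, so shut one before opening the other
- door_lower (a joint): green right door, lower track, top face at bed z 64. 0 = shut (its fin at bed x 100, y -165); grows as it slides left (bed +y) beneath the yellow door; 0.15 = fully open. Otherwise like the other
- door_upper_fin (a point): grip point of the yellow door's handle: a dark steel fin upright on the door near its outer edge, 10 thick (bed y), 60 long (up the slope), 40 tall. The point is mid-length, 14 below the fin's top, 26 above the yellow door's top, at bed z 99. Axes as the bed's; moves with the door
- door_lower_fin (a point): grip point of the green door's handle: a like fin, its top at the same height, 49 tall. The point is mid-length, 14 below its top, 35 above the green door, at bed z 99 (26 above the yellow door's top). Axes as the bed's
- marker_orange: orange marker block, 30 by 110 by 30, fixed on the cabinet's back ledge behind one of the lanes, centred on it (its y axis is the cabinet's y): that lane is for orange cartons. The two markers change sides from start to start. Origin: centre of its underside
- marker_blue: blue marker block, 30 by 110 by 30, fixed on the cabinet's back ledge behind one of the lanes, centred on it (its y axis is the cabinet's y): that lane is for blue cartons. The two markers change sides from start to start. Origin: centre of its underside
- orange1_mid (a point): centre of an orange carton of paint tubes with a white band, 70 long (x) by 46 wide (y) by 50 tall (z), about 180 g, standing on the table at first; None if absent. It may lie on any long side in the lane
- orange2_mid (a point): centre of an orange carton of paint tubes with a white band, 70 long (x) by 46 wide (y) by 50 tall (z), about 180 g, standing on the table at first; None if absent. It may lie on any long side in the lane
- orange3_mid (a point): centre of an orange carton of paint tubes with a white band, 70 long (x) by 46 wide (y) by 50 tall (z), about 180 g, standing on the table at first; None if absent. It may lie on any long side in the lane
- blue1_mid (a point): centre of a blue carton of paint tubes with a white band, 70 long (x) by 46 wide (y) by 50 tall (z), about 180 g, standing on the table at first; None if absent. It may lie on any long side in the lane
- blue2_mid (a point): centre of a blue carton of paint tubes with a white band, 70 long (x) by 46 wide (y) by 50 tall (z), about 180 g, standing on the table at first; None if absent. It may lie on any long side in the lane
- blue3_mid (a point): centre of a blue carton of paint tubes with a white band, 70 long (x) by 46 wide (y) by 50 tall (z), about 180 g, standing on the table at first; None if absent. It may lie on any long side in the lane
- jar: amber glass jar, 52 across, 70 tall, standing among the cartons; a bystander, leave it alone
- cup_red: red plastic cup, 68 across, 70 tall; a bystander, leave it alone
- cup_teal: green plastic cup, 68 across, 70 tall; a bystander, leave it alone
- knife: palette knife (spatula) 200 long, lying; a bystander, leave it alone
- bottle: white bottle, 64 across, 150 tall; a bystander, leave it alone
Things that resemble listed ones, but are neither listed nor needed, are in the scene too. What is shaped like the part that bears orange1_mid but yellow is not meant.

How it is judged:
By the outcome, as a careful person would: the job done as asked, in the order asked, and still so for the second after the job is handed in, with the robot touching nothing.
Of orange1, orange2, orange3, blue1, blue2, blue3 only 4 to 6 are there at a start; the rules pass over those that are not, and their reading is None.
At some moment in a run one of orange1, orange2, orange3, blue1, blue2, blue3 may be knocked a few centimetres aside while the robot is not near it.
Once in a run the grip may slacken for a moment while it holds something.
It also fails if it takes over 210 s, if anything falls off the work surface, if the arm or the gripper's body presses on something with over 40 N, if the wrist force passes 120 N, or if a joint passes its speed limit or range.

ROBOT

A 7-joint arm with a two-finger parallel gripper is mounted at the origin on the work surface. World frame = base frame: x ahead of the robot, y to its left, z up, the work surface at z = 0. Lengths are in m, angles in degrees, forces in N, time in s.
With the tool pointing down it reaches from about 0.375 to 0.925 m from the base axis. Payload 3.1 kg.
Tool frame: the origin (TCP) lies on the front face of the gripper's body, between the roots of the fingers; the fingertips stand 73 mm ahead of it and the grasp point (between the pads) lies 54 mm ahead of it (r.tcp_to_grasp is the distance from the TCP to the grasp point, in m); z points along the fingers, y is the line along which they close (so a half turn about z gives the same grasp; the last joint's range is limited). The gripper opens to 85 mm and grips with 20 to 120 N. Pads are 22 mm wide; open, the fingers measure 114 mm over their backs; the gripper's body (76 mm by 85 mm) begins 54 mm behind the grasp point. The pads swing forward as they close: fully open they stand 13 mm farther back than shut.
Start: joints at [65.099, 21.939, 2.515, 91.553, -1.026, 66.532, -2.859], TCP at [0.215, -0.613, 0.304] pointing down, gripper open.
Joint ranges: [-149.38, 149.38], [-23.57, 123.04], [-84.95, 90], [0, 143.3], [-89.99, 269.99], [3.08, 112.72], [-163.45, 163.45]. Speed limits (degrees/s): [159.86, 159.86, 180, 180, 180, 180, 180].

INTERFACE

Orientations are given as [roll, pitch, yaw] about the fixed x, y, z axes, in that order (R = Rz(yaw) Ry(pitch) Rx(roll)).
In Python, from bench import r gives the robot as it stands. Calls block until the motion is done:
- r.move_to(position, orientation): joint-space move of the TCP to a pose.
- r.move_straight(position, vel=0.15, frame=None, f_stop=None): straight line of the TCP; frame=None keeps the orientation; vel is the mean speed in m/s. With f_stop (N) it stops when the force on the tool has changed by that much, and returns True; else False.
- r.goto_joints(angles): joint-space move.
- r.set_gripper(opening): opening from 0.0 (shut) to 1.0 (fully open); the grip force is fixed at half the most; returns when the fingers have stopped.
- r.dwell(seconds).
- r.solve_ik(position, orientation): joint angles nearest the present ones, or None.
- r.state(): the state.
- r.camera(name): name is "scene" or "top" or "wrist"; returns a dict with "image" (384x512x3 uint8, red, green, blue), "range_z" (384x512 float32, m along the optical axis (not along the pixel's ray), 0 where there is no reading), "K" (3x3 intrinsics, pixels), "R" (3x3) and "t" (3): a world point X has camera coordinates R X + t. Camera axes: x right, y down, z forward; pixel columns grow to the right and rows downward; lengths in m; the calibration is good to about 2 mm. The wrist camera is an equidistant fisheye: a pixel r from the principal point sees the ray r / f radians off the axis. A picture is of the moment at which its call begins.
A pose or a line that the arm cannot do raises r.IKError and nothing moves.
- r.close_job(): hands the job in; it is judged then, once.
Trained networks look in the newest picture that a camera, given by its name, has taken for a name from the list of things; names that differ only in an ending like _2 or _b are one class to them, and where a whole thing is asked for, a point or a joint stands for the part that bears it (a point fixed in the world has none). Each returns a list of dicts, best first, with "score" (0 to 1); they miss things now and then, are a little off and sometimes report something else, mostly with a low value. They report only what shows in the picture. A call takes as long as a camera call. They do not tell look-alikes from the thing itself.
- r.spot_in(camera, thing): "position" ([column, row] in pixels, amid what is visible of it).
- r.outline_of(camera, thing): "mask" (384x512 bool, what is visible of it) and "position" ([column, row] in pixels, amid what is visible of it).
- r.landmark_of(camera, thing): "position" ([column, row] in pixels: a listed point, or the origin of a listed thing).
The state is a dict: "time": time; "q": joint angles; "dq": joint speeds; "tau": joint torques, N m; "position": TCP position; "tcp_rot": TCP orientation; "force": force on the tool from outside, world axes, zero at the start; "ft_torque": the same for the moment, N m; "width": opening from 0.0 (shut) to 1.0 (fully open); "finger_force": force on a finger pad.
Only numpy, scipy, OpenCV 4.12 (cv2) and the standard library are available. Lean on these libraries where they do the work, as an engineer would, in place of code of your own. Each camera call takes 0.05 s, during which the arm holds its last target. There are 200 camera calls.

## Working session

There is one attempt and no reset: what is moved stays moved. The work goes in short steps, each a Python script; the robot and the scene stay as the last script left them, time stands still between calls to the robot, and variables do not carry over. Pictures are saved under pics/ and viewed, at most 14 in all, crops included, and the job is handed in when it is done.

```bash
mkdir -p pics; ls; python3 - <<'E'
from bench import r
import cv2,numpy as np
for n in ("scene","top"):
    c=r.camera(n); np.savez(f"{n}0.npz",**c); cv2.imwrite(f"pics/{n}0.png",cv2.resize(c["image"][:,:,::-1],(800,600)))
    print(n,c["K"].tolist(),c["R"].round(3).tolist(),c["t"].round(3).tolist())
E
```

```text
pics
scene [[356.78852443835575, 0.0, 253.23130558618993], [0.0, 356.78852443835575, 189.4229412552658], [0.0, 0.0, 1.0]] [[0.879, 0.477, -0.009], [0.389, -0.727, -0.566], [-0.276, 0.494, -0.825]] [-0.396, -0.144, 1.353]
top [[476.2701336374384, 0.0, 252.84647926193279], [0.0, 476.2701336374384, 192.36202093348723], [0.0, 0.0, 1.0]] [[0.002, -1.0, -0.002], [-0.982, -0.001, -0.188], [0.188, 0.003, -0.982]] [-0.063, 0.506, 1.417]
```

View pics/scene0.png

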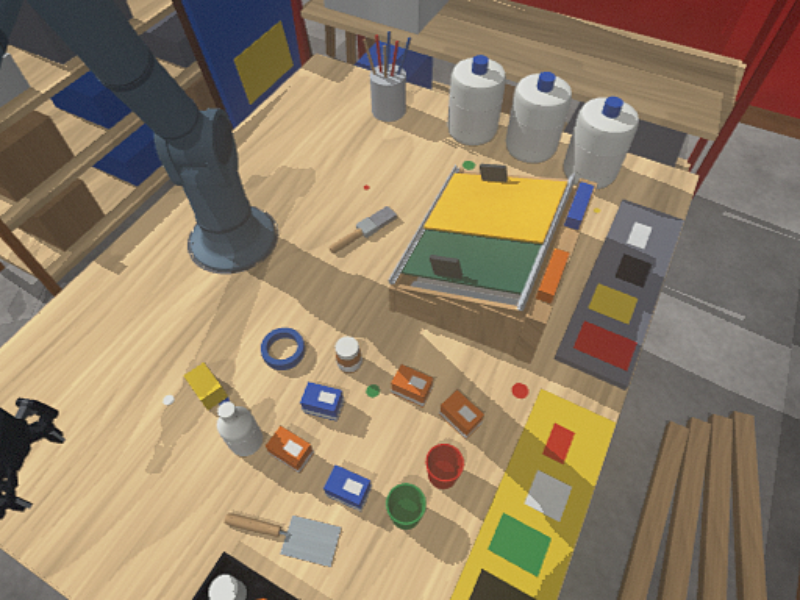

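View pics/top0.png

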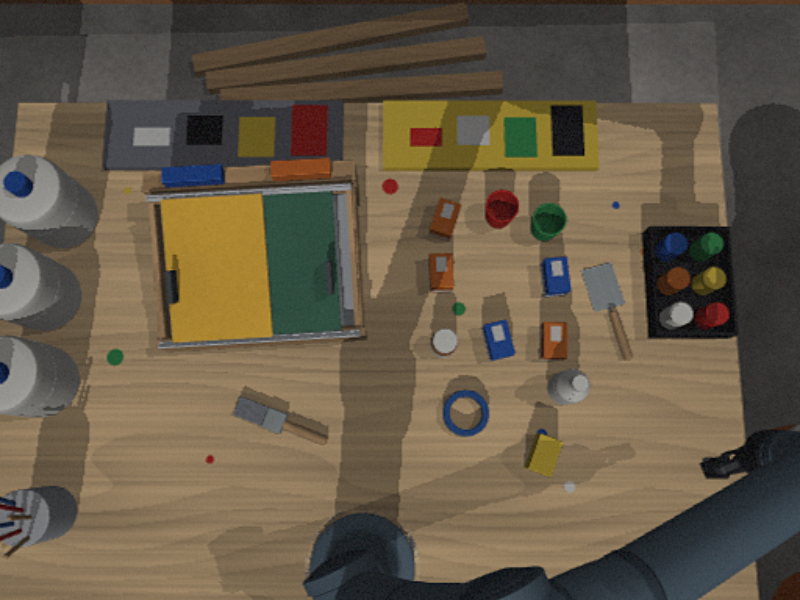

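```bash
cat > h.py <<'E'
import numpy as np, cv2
from bench import r
def world(c):
    v,u=np.mgrid[0:384,0:512]; z=c["range_z"]
    P=np.stack([(u-c["K"][0,2])/c["K"][0,0]*z,(v-c["K"][1,2])/c["K"][1,1]*z,z],-1)
    W=(P-c["t"])@c["R"]; W[z==0]=np.nan
    return W
def hsv(c): return cv2.cvtColor(c["image"],cv2.COLOR_RGB2HSV)
def cols(c):
    H=hsv(c); h,s,v=H[...,0],H[...,1],H[...,2]
    return {"orange":((h<13)&(s>150)&(v>60)),"blue":((h>108)&(h<128)&(s>120)&(v>50))}
def cartons(c):
    """[(colour,x,y,yaw,dims,n)] of boxes with their top at ~50 mm"""
    W=world(c); out=[]
    flat=(W[...,2]>.040)&(W[...,2]<.060)
    n,L,st,ce=cv2.connectedComponentsWithStats(flat.astype(np.uint8),connectivity=4)
    C=cols(c)
    for i in range(1,n):
        m=L==i
        if not 120<m.sum()<900: continue
        for k in C:
            if (C[k]&m).sum()>.35*m.sum():
                p=W[m][:,:2]; (cx,cy),(w,h),a=cv2.minAreaRect((p*1000).astype(np.float32))
                if w<h: w,h,a=h,w,a+90
                a=(a+90)%180-90
                out.append((k,cx/1000,cy/1000,a,round(w),round(h),int(m.sum())))
    return out
E
python3 - <<'E'
from h import *
c=dict(np.load("top0.npz"))
for o in cartons(c): print(o)
W=world(c); C=cols(c); H=hsv(c)
for k in C:
    m=C[k]&(W[...,2]>.17)&(W[...,0]>.6)&(W[...,1]>-.2)&(W[...,2]<.26)
    p=W[m]; print("marker",k,m.sum(),np.nanmedian(p,0),np.nanpercentile(p,[2,98],axis=0).round(3).tolist(), cv2.minAreaRect((p[:,:2]*1000).astype(np.float32)))
h,s,v=H[...,0],H[...,1],H[...,2]
for n,m in (("yel",(h>18)&(h<32)&(s>190)),("grn",(h>60)&(h<95)&(s>70))):
    m=m&(W[...,2]>.08)&(W[...,2]<.26)&(W[...,1]>-.2)
    m=cv2.erode(m.astype(np.uint8),np.ones((3,3)))>0
    p=W[m]; A=np.c_[p[:,:2],np.ones(len(p))]; k=np.linalg.lstsq(A,p[:,2],rcond=None)[0]
    res=p[:,2]-A@k; g=abs(res)<.004; k=np.linalg.lstsq(A[g],p[g,2],rcond=None)[0]
    print(n,len(p),k,"slope",np.arctan(np.hypot(*k[:2])),"yaw",np.degrees(np.arctan2(k[1],k[0])),"rms",(p[g,2]-A[g]@k).std(), cv2.minAreaRect((p[g][:,:2]*1000).astype(np.float32)))
    d=W[...,2]-(W[...,:2]@k[:2]+k[2])
    q=(d>.02)&(d<.06)&(W[...,2]<.24)&(W[...,0]>.4)&(W[...,0]<.72)&(W[...,1]>-.1)&(W[...,1]<.5)
    nn,L,st,ce=cv2.connectedComponentsWithStats(q.astype(np.uint8))
    for i in range(1,nn):
        if st[i,4]>25: print("  above",st[i],np.median(W[L==i],0),np.median(d[L==i]),np.percentile(W[L==i],[3,97],axis=0).round(3).tolist())
for n in ("door_upper_fin","door_lower_fin","bed","cabinet"): pass
r.camera("top")
for n in ("door_upper_fin","door_lower_fin","bed","cabinet","marker_orange","marker_blue"):
    print(n,[(np.round(o["position"],1).tolist(),round(o["score"],2)) for o in r.landmark_of("top",n)[:2]])
E
```

```text
('orange', 0.677747314453125, -0.16017317199707032, -18.287261962890625, 73, 45, 324)
('orange', 0.5676818237304687, -0.15153065490722656, 2.5633156299591064, 72, 46, 340)
('blue', 0.559332763671875, -0.38094085693359375, 5.429182529449463, 71, 47, 348)
('blue', 0.4305309448242188, -0.26271209716796873, 12.530216217041016, 70, 46, 354)
('orange', 0.4294549865722656, -0.37111273193359373, -1.7214736938476562, 71, 47, 367)
marker orange 441 [0.72519794 0.11294319 0.19030553] [[0.712, 0.061, 0.172], [0.744, 0.167, 0.196]] ((728.6359252929688, 113.9277114868164), (31.4609375, 108.01461791992188), 3.7772679328918457)
marker blue 627 [0.7062891  0.33353279 0.19164973] [[0.671, 0.261, 0.173], [0.732, 0.633, 0.224]] ((702.6588134765625, 449.0340576171875), (39.36615753173828, 381.69818115234375), 4.7143449783325195)
yel 0 [0. 0. 0.] slope 0.0 yaw 0.0 rms nan ((0.0, 0.0), (0.0, 0.0), 0.0)
  above [217 188  10  21 136] [0.47864067 0.0357398  0.0533757 ] 0.053375701493897566 [[0.457, 0.02, 0.044], [0.512, 0.048, 0.059]]
  above [162 214  73   7 127] [0.42872826 0.10481377 0.03909564] 0.03909563
[... 328 characters left out ...]
114.02069091796875), (246.73390197753906, 121.17748260498047), 3.465618371963501)
  above [208 167   5  22  92] [0.52668248 0.05959186 0.16695439] 0.049909058505880524 [[0.498, 0.055, 0.143], [0.555, 0.065, 0.176]]
  above [105 173   8  22 140] [0.50955854 0.34728034 0.16250988] 0.04852281213306227 [[0.482, 0.344, 0.139], [0.538, 0.355, 0.175]]
door_upper_fin [([114.6, 181.7], 0.59)]
door_lower_fin [([392.0, 199.6], 0.54), ([108.5, 180.0], 0.21)]
bed [([168.2, 215.7], 0.58)]
cabinet [([170.9, 173.7], 0.6)]
marker_orange [([192.0, 113.5], 0.9)]
marker_blue [([127.9, 116.8], 0.78)]
  ret = _var(a, axis=axis, dtype=dtype, out=out, ddof=ddof,
  arrmean = um.true_divide(arrmean, div, out=arrmean,
  ret = ret.dtype.type(ret / rcount)
```

```bash
cat >> h.py <<'E'
from scipy.spatial.transform import Rotation as Ro
import json,os
PSI,AL=np.radians(3.4),0.28
by=np.array([-np.sin(PSI),np.cos(PSI),0]); ex=np.array([np.cos(PSI),np.sin(PSI),0])
bx=ex*np.cos(AL)+np.array([0,0,np.sin(AL)]); bz=np.cross(bx,by)
mid=np.array([.7286,.1139])+.1*by[:2]                  # cabinet mid line through the markers
fin=[np.array([.5267,.0596]),np.array([.5096,.3490])]
X0=np.mean([f@ex[:2] for f in fin]); Y0=mid@by[:2]
pl=lambda p:np.array([*p,.28657*p[0]+.01556*p[1]-.03516])  # green door's top, bed z .064
f0=pl(X0*ex[:2]+Y0*by[:2])
O=f0-.064*bz; O=O-bx*((X0*ex[:2]-O[:2])@ex[:2]/np.cos(AL))  # now under the fin's line: fix below
O=O+bx*0
# fin top (z .113) seen at X0: O + .1 bx + .113 bz has horizontal coordinate X0
O=O+bx*((X0-(O+.1*bx+.113*bz)@ex)/np.cos(AL))
if os.path.exists("O.json"): O=np.array(json.load(open("O.json")))
bed=lambda x,y,z:O+x*bx+y*by+z*bz
G=r.tcp_to_grasp
def rots(zdir,ydir):
    return [Ro.from_matrix(np.c_[np.cross(s*ydir,zdir),s*ydir,zdir]) for s in (1,-1)]
def best(pos,zdir,ydir):
    """TCP position/rpy for grasp point pos; the half turn nearest the present joints"""
    p=pos-G*zdir; q=np.array(r.state()["q"]); c=[]
    for R in rots(zdir,ydir):
        e=R.as_euler("xyz",degrees=True); s=r.solve_ik(p,e)
        if s is not None and abs(s[6])<155: c.append((np.abs(np.array(s)-q).max(),e))
    assert c,("no ik",p)
    return p,min(c,key=lambda t:t[0])[1]
DOWN=np.array([0,0,-1.])
def go(pos,zdir,ydir): r.move_to(*best(np.asarray(pos),zdir,ydir))
def line(pos,zdir,**k): return r.move_straight(np.asarray(pos)-G*zdir,**k)
def grasp_bed():
    s=r.state(); R=np.array(s["tcp_rot"]); p=np.array(s["position"])-G*bz-O
    return np.array([p@bx,p@by,p@bz])
E
python3 - <<'E'
from h import *
s=r.state(); print(s["time"],s["tcp_rot"],s["width"],G)
print("O",O, "green door z at fin",bed(.1,-.1,.064),pl(bed(.1,-.1,.064)[:2])[2])
for f,n in zip(fin,"GY"):
    print(n,"fin y",f@by[:2]-Y0)
c=dict(np.load("top0.npz"));W=world(c)
for n,lo in (("b",.12),):
    m=(W[...,2]>lo)&(W[...,2]<.17)&(W[...,1]<-.2)&(W[...,0]<.5)&(W[...,0]>.25)&(W[...,1]>-.5); print("bottle",np.median(W[m],0),m.sum(),np.percentile(W[m],[2,98],axis=0).round(3))
for y in (-.165,.165,.015,-.015): 
  for z in (.099,.16):
    try: print(y,z,best(bed(.1,y,z),-bz,by))
    except AssertionError as e: print(e)
for x in (.06,.13,.21):
    for y in (-.1,.1):
        for z in (.042,.2):
            try: best(bed(x,y,z),-bz,by)
            except AssertionError as e: print(x,y,z,e)
for o in cartons(c):
    y=np.radians(o[3]); 
    for z in (.036,.3):
        try: print(o[0],best(np.array([o[1],o[2],z]),DOWN,np.array([-np.sin(y),np.cos(y),0]))[1])
        except AssertionError as e: print(o,e)
E
```

```text
0.45 [-1.79986160e+02 -3.96077089e-04  1.92983748e+01] 0.9993061255525365 0.0539
O [0.45354827 0.19773524 0.03125992] green door z at fin [0.53775966 0.10256199 0.12040303] 0.12054164905631731
G fin y -0.1422304658312738
Y fin y 0.14767427935801278
bottle [ 0.33704378 -0.38841113  0.14986305] 113 [[ 0.324 -0.404  0.121]
 [ 0.351 -0.377  0.155]]
-0.165 0.099 (array([0.5170898 , 0.03621937, 0.20584086]), array([-180.        ,   16.04281826, -176.6       ]))
-0.165 0.16 (array([0.50026177, 0.0352196 , 0.26446524]), array([-180.        ,   16.04281826, -176.6       ]))
0.165 0.099 (array([0.49751869, 0.36563851, 0.20584086]), array([-180.        ,   16.04281826, -176.6       ]))
0.165 0.16 (array([0.48069067, 0.36463874, 0.26446524]), array([-180.        ,   16.04281826, -176.6       ]))
0.015 0.099 (array([0.50641465, 0.21590253, 0.20584086]), array([-180.        ,   16.04281826, -176.6       ]))
0.015 0.16 (array([0.48958663, 0.21490277, 0.26446524]), array([-180.        ,   16.04281826, -176.6       ]))
-0.015 0.099 (array([0.50819384, 0.18595534, 0.20584086]), array([-180.        ,   16.04281826, -176.6       ]))
-0.015 0.16 (array([0.49136582, 0.18495557, 0.26446524]), array([-180.        ,   16.04281826, -176.6       ]))
orange [180.           0.         161.71273804]
orange [180.           0.         161.71273804]
orange [180.           0.           2.56331563]
orange [180.           0.           2.56331563]
blue [180.           0.           5.42918253]
blue [180.           0.           5.42918253]
blue [180.           0.          12.53021622]
blue [180.           0.          12.53021622]
orange [180.           0.          -1.72147369]
orange [180.           0.          -1.72147369]
```

```bash
cat >> h.py <<'E'
def door(y0,y1,f=15,hi=.19,vel=.1):
    """grip a fin at bed y0, drag it to y1 (or the stop); returns grasp point at the end"""
    go(bed(.1,y0,hi),-bz,by); line(bed(.1,y0,.101),-bz,vel=.15)
    r.set_gripper(0); print("grip",grasp_bed().round(4),round(r.state()["width"],3),round(r.state()["finger_force"],1))
    h=line(bed(.1,y1,.101),-bz,vel=vel,f_stop=f); e=grasp_bed()
    print("dragged",h,e.round(4),round(r.state()["width"],3),np.round(r.state()["force"],1),r.state()["time"])
    r.set_gripper(1); line(bed(.1,e[1],hi),-bz,vel=.2)
    return e
E
python3 - <<'E'
from h import *
door(.148,.175)
c=r.camera("top"); cv2.imwrite("pics/a.png",cv2.resize(c["image"][80:240,90:250,::-1],(640,640))[:600])
E
```

```text
grip [0.1001 0.1481 0.1013] 0.108 58.9
dragged True [0.1001 0.1645 0.1013] 0.104 [-3.1 -5.7  8.5] 5.625
```

View pics/a.png

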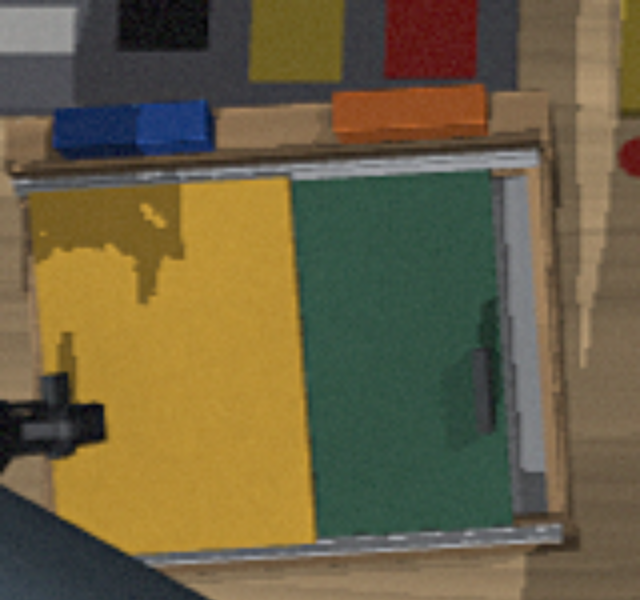

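The picture shows the yellow door flush left (edge about 40,400) and the green one ajar, its fin at (483,390). Next I open green.

```bash
python3 - <<'E'
from h import *
door(-.142,-.005,vel=.12)
c=r.camera("top")
for o in cartons(c): print(o)
cv2.imwrite("pics/b.png",cv2.resize(c["image"][80:260,90:290,::-1],(660,594)))
E
```

```text
grip [ 0.1001 -0.1422  0.1013] 0.106 59.3
dragged True [ 0.0998 -0.0159  0.1015] 0.109 [-3.4 -2.6  6.7] 10.5833
('orange', 0.6789597778320312, -0.16061846923828124, -18.388160705566406, 73, 45, 322)
('orange', 0.567643310546875, -0.15167242431640626, 2.9081828594207764, 71, 46, 336)
('blue', 0.5594971923828125, -0.38105499267578125, 4.452324867248535, 72, 48, 351)
('blue', 0.43043667602539065, -0.26233538818359375, 13.690118789672852, 71, 46, 358)
('orange', 0.4295318603515625, -0.37125018310546876, -2.6921615600585938, 72, 47, 368)
```

View pics/b.png

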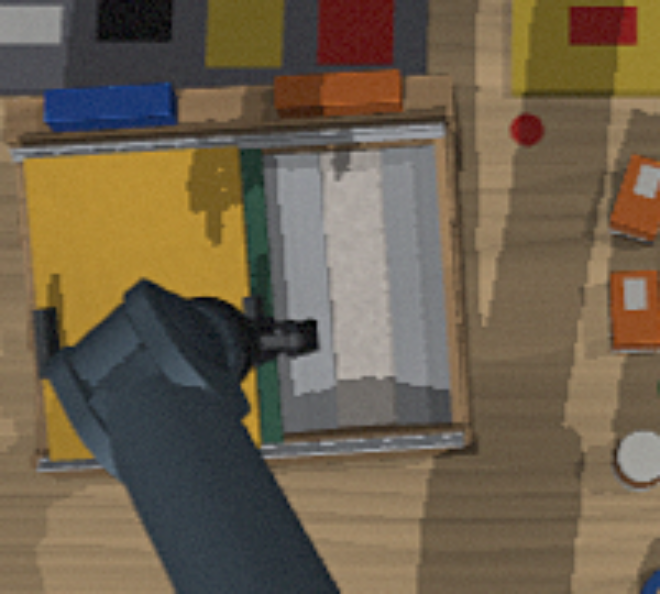

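```bash
cat >> h.py <<'E'
GZ=.036
def pick(o,off=0.):
    a=np.radians(o[3]); x=np.array([np.cos(a),np.sin(a),0]); y=np.array([-np.sin(a),np.cos(a),0])
    p=np.array([o[1],o[2],0])+off*x
    r.set_gripper(1); go(p+[0,0,.2],DOWN,y)
    if line(p+[0,0,GZ],DOWN,vel=.15,f_stop=20): print("HIT",r.state()["position"])
    r.set_gripper(0); w=r.state()["width"]
    line(p+[0,0,.22],DOWN,vel=.2); s=r.state(); print("pick",round(w,3),round(s["width"],3),round(s["finger_force"],1),np.round(s["force"],1))
    return .45<s["width"]<.65
def place(x,y,off=0.):
    """off: grasp offset along the carton's length (+ = world +x)"""
    go(bed(x+off,y,.2),-bz,by); s=r.state(); print("over",round(s["width"],3),round(s["finger_force"],1),np.round(s["force"],1),round(s["time"],1))
    if s["width"]<.45: return False
    h=line(bed(x+off,y,GZ+.002),-bz,vel=.12,f_stop=8); print("down",h,grasp_bed().round(4))
    r.set_gripper(1); line(bed(x+off,y,.2),-bz,vel=.2); r.dwell(.3)
    return True
def lane(c,y):
    W=world(c)-O; B=np.stack([W@bx,W@by,W@bz],-1)
    m=(abs(B[...,1]-y)<.035)&(B[...,2]>.03)&(B[...,2]<.062)&(B[...,0]>-.01)&(B[...,0]<.26)
    C=cols(c); col=m&(C["orange"]|C["blue"]); p=B[m]
    if len(p)>20: print("lane x",np.percentile(p[:,0],[2,98]).round(3),"y",np.percentile(p[:,1],[2,98]).round(3),"z",np.percentile(p[:,2],[50,95]).round(3),m.sum(),cv2.minAreaRect((p[:,:2]*1000).astype(np.float32)))
    else: print("lane empty",len(p))
E
python3 - <<'E'
from h import *
c=r.camera("top"); o=[k for k in cartons(c) if k[0]=="orange" and .5<k[1]<.62][0]
if pick(o): place(.06,-.1)
c=r.camera("top"); lane(c,-.1)
for k in cartons(c): print(k)
cv2.imwrite("pics/c.png",cv2.resize(c["image"][80:260,90:290,::-1],(660,594)))
E
```

```text
pick 0.532 0.529 62.8 [-0.4 -0.6 -1.9]
over 0.53 62.6 [ 0.4 -1.3 -2.3] 17.3
down False [ 0.0605 -0.1     0.0383]
lane x [-0.005  0.258] y [-0.132 -0.069] z [0.051 0.06 ] 151 ((125.92842864990234, -100.01594543457031), (266.55877685546875, 67.31739044189453), 0.2467491775751114)
('orange', 0.6782757568359375, -0.16025672912597655, -18.396316528320312, 72, 45, 321)
('blue', 0.5595865478515625, -0.3805609436035156, 5.294645309448242, 71, 47, 348)
('blue', 0.4305423583984375, -0.26265985107421874, 13.630355834960938, 70, 47, 355)
('orange', 0.4292451171875, -0.370728271484375, -3.33056640625, 70, 46, 368)
```

View pics/c.png

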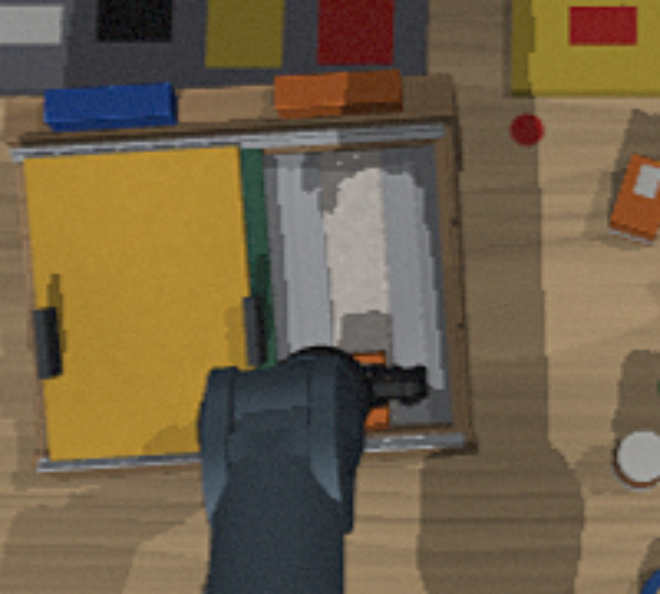

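The first carton is in the lane (orange patch at 375,390), mostly under the wrist. Next carton, checking the lane from the pick pose.

```bash
sed -i 's/p=B\[m\]$/p=B[col]/' h.py; python3 - <<'E'
from h import *
c=r.camera("top"); o=[k for k in cartons(c) if k[0]=="orange" and k[1]>.62][0]
ok=pick(o); lane(r.camera("top"),-.1)
if ok: place(.128,-.1)
c=r.camera("top"); L=cartons(c)
for k in L: print(k)
o=[k for k in L if k[0]=="orange"][0]; print(r.state()["time"])
ok=pick(o,.006); c=r.camera("top"); lane(c,-.1)
cv2.imwrite("pics/d.png",cv2.resize(c["image"][80:260,90:290,::-1],(660,594)))
E
```

```text
pick 0.526 0.531 63.1 [ 0.4 -0.4 -2. ]
lane x [0.001 0.069] y [-0.121 -0.078] z [0.049 0.055] 467 ((34.63272476196289, -99.43927001953125), (69.48817443847656, 44.996028900146484), 0.4257764220237732)
over 0.523 63.1 [-0.2 -0.3 -0.8] 27.4
down False [ 0.1286 -0.0999  0.0386]
('blue', 0.5594693603515625, -0.38031378173828123, 4.3379058837890625, 71, 47, 350)
('blue', 0.4303465576171875, -0.2627576904296875, 13.089064598083496, 70, 47, 358)
('orange', 0.42918072509765626, -0.37098648071289064, -1.557769775390625, 71, 46, 366)
30.6833
pick 0.527 0.532 62.7 [ 0.4 -0.  -2.8]
lane x [0.002 0.137] y [-0.122 -0.079] z [0.049 0.055] 851 ((69.15083312988281, -99.18531036376953), (45.712528228759766, 139.12298583984375), 89.8000259399414)
```

View pics/d.png

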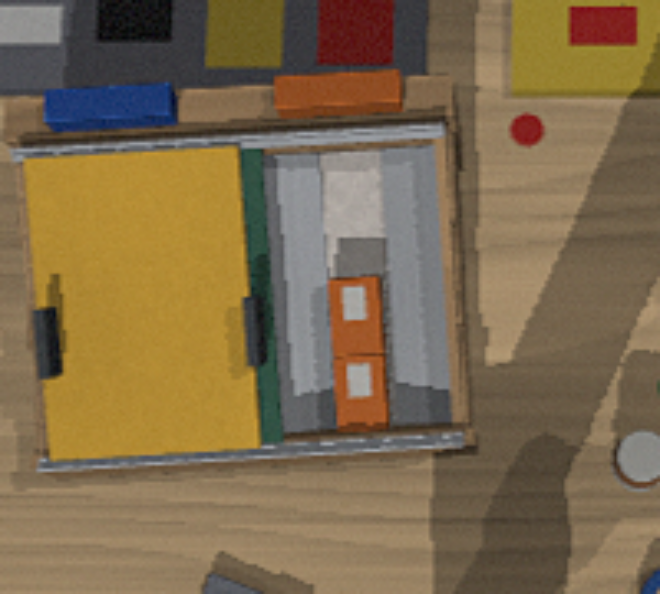

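Two cartons queue at the stop, at (360,390) and (355,310); the third is in hand.

```bash
python3 - <<'E'
from h import *
if place(.195,-.1,.006):
    go(bed(.1,.12,.2),-bz,by); c=r.camera("top"); lane(c,-.1)
    cv2.imwrite("pics/e.png",cv2.resize(c["image"][80:260,90:290,::-1],(660,594)))
    for k in cartons(c): print(k)
E
```

```text
over 0.531 62.5 [ 0.1  0.2 -2.8] 37.3
down False [ 0.2017 -0.0997  0.0388]
lane x [0.003 0.205] y [-0.122 -0.078] z [0.05  0.055] 1226 ((104.12909698486328, -99.40260314941406), (45.61012649536133, 208.6328582763672), 89.97285461425781)
('blue', 0.5594721069335937, -0.3802261047363281, 5.887721538543701, 72, 47, 345)
('blue', 0.43025582885742186, -0.2624562377929687, 13.806780815124512, 70, 46, 354)
```

View pics/e.png

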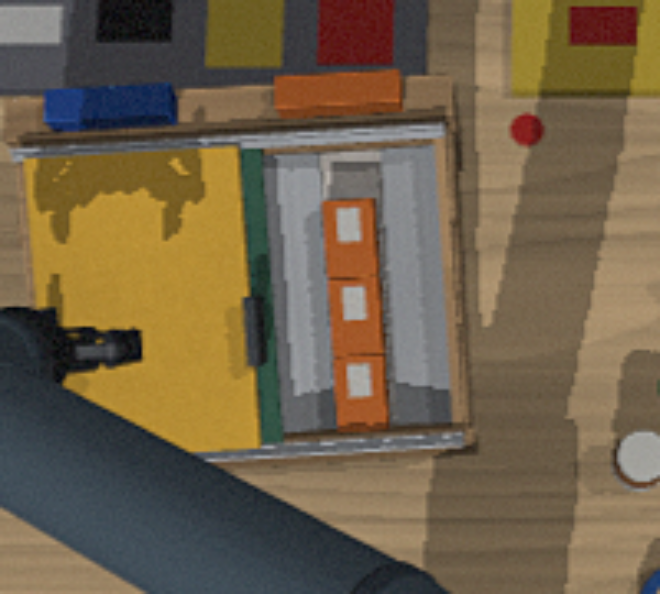

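Three orange cartons queue in the right lane. I shut green and open yellow.

```bash
python3 - <<'E'
from h import *
door(-.0159,-.175,vel=.12)
door(.1645,.005,vel=.12)
c=r.camera("top"); L=cartons(c)
for k in L: print(k)
o=[k for k in L if k[0]=="blue" and k[1]<.5][0]
ok=pick(o); c=r.camera("top"); lane(c,.1)
cv2.imwrite("pics/f.png",cv2.resize(c["image"][80:260,90:290,::-1],(660,594)))
E
```

```text
grip [ 0.1001 -0.0163  0.1013] 0.107 59.2
dragged True [ 0.1005 -0.1668  0.1011] 0.108 [1.1 1.4 1. ] 44.775
grip [0.1001 0.1638 0.1012] 0.107 59.2
dragged True [0.1005 0.0132 0.1012] 0.106 [ 1.5  2.6 -0.2] 50.3417
('blue', 0.5596356201171875, -0.3808741455078125, 4.853269577026367, 71, 47, 346)
('blue', 0.43064016723632814, -0.262311279296875, 13.664161682128906, 70, 46, 355)
pick 0.532 0.531 62.3 [-0.4 -0.  -2. ]
lane empty 0
```

View pics/f.png

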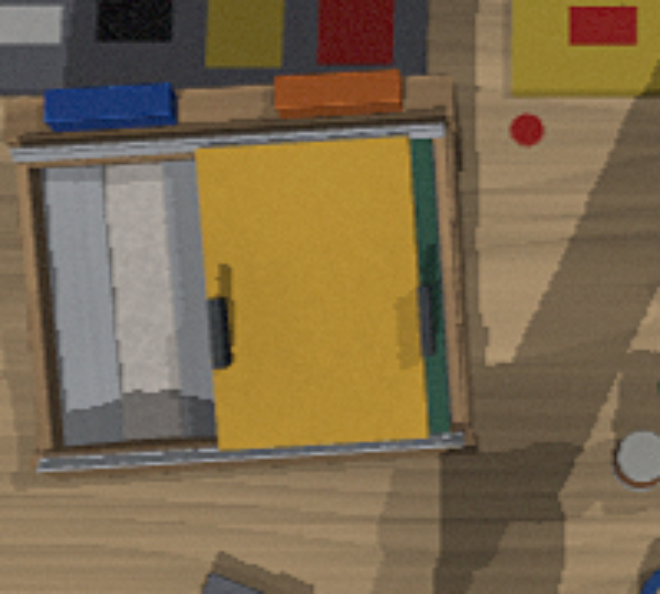

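The left lane is open (channel around 145,280), with green flush right. I place the two blue cartons.

```bash
python3 - <<'E'
from h import *
if place(.06,.1):
    L=cartons(r.camera("top"))
    for k in L: print(k)
    o=[k for k in L if k[0]=="blue"][0]
    ok=pick(o); lane(r.camera("top"),.1)
    if ok and place(.128,.1):
        go(bed(.1,-.15,.2),-bz,by); c=r.camera("top"); lane(c,.1)
        cv2.imwrite("pics/g.png",cv2.resize(c["image"][80:260,90:290,::-1],(660,594)))
E
```

```text
over 0.53 62.2 [ 0.5  0.4 -2.2] 58.5
down False [0.0605 0.1004 0.0386]
('blue', 0.5594649047851562, -0.38053652954101563, 4.533298492431641, 71, 47, 353)
pick 0.529 0.528 63.2 [-0.4 -0.1 -2.4]
lane x [0.001 0.068] y [0.079 0.123] z [0.05  0.055] 496 ((34.31036376953125, 101.28717041015625), (69.13355255126953, 45.25811767578125), 0.46798402070999146)
over 0.526 63.1 [-0.1 -0.3 -2. ] 69.7
down False [0.1286 0.1005 0.0389]
lane x [0.001 0.136] y [0.079 0.123] z [0.05  0.055] 894 ((68.89697265625, 100.57368469238281), (46.556209564208984, 138.34352111816406), 89.17255401611328)
```

View pics/g.png

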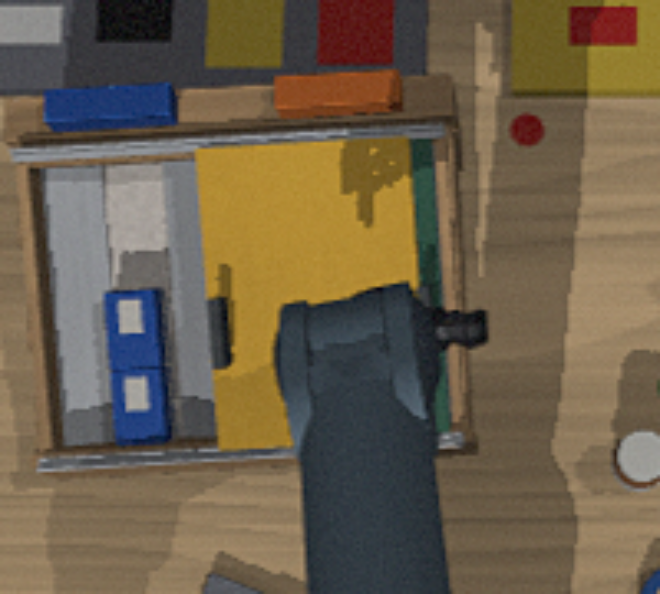

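Two blue cartons queue at (140,405) and (132,330). I shut yellow and check everything.

```bash
python3 - <<'E'
from h import *
door(.0135,.175,vel=.12)
r.goto_joints([65.099,21.939,2.515,91.553,-1.026,66.532,-2.859]); r.dwell(.3)
c=r.camera("top"); print(r.state()["time"],cartons(c))
cv2.imwrite("pics/h.png",cv2.resize(c["image"][80:260,90:430,::-1],(800,424)))
E
```

```text
grip [0.1001 0.0137 0.1013] 0.109 59.2
dragged True [0.0996 0.1642 0.1014] 0.109 [-2.6 -3.1  5.9] 77.3167
82.5167 []
```

View pics/h.png

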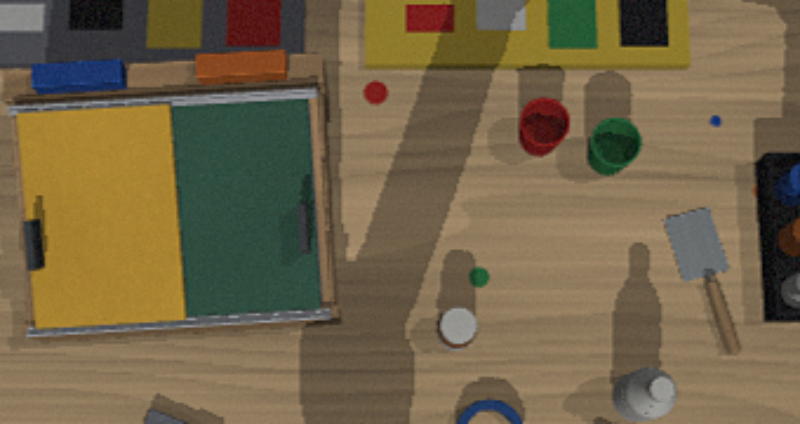

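Both doors are shut, the table is clear of cartons, and the jar (458,327), cups, knife and bottle stand as before.

```bash
python3 -c "
from bench import r
print(r.close_job())"
```

```text
the job is handed in; nothing more can be done
None
```

I put three orange and two blue cartons into their marked lanes, queued at the stop, shut both doors, left the other things where they stood, and handed the job in at about 83 s; no verdict came back.

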